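# Third hand for a pantry drawer front

### The arm

A 6-joint arm with a two-finger parallel gripper is mounted at the origin on the work surface. World frame = base frame: x ahead of the robot, y to its left, z up, the work surface at z = 0. Lengths are in mm, angles in rad, forces in N, time in s.
With the tool pointing down it reaches from about 400 to 925 mm from the base axis. Payload 12.5 kg.
Tool frame: the origin (TCP) lies midway between the tips of the shut fingers; the grasp point (between the pads) lies 19 mm behind it; z points along the fingers, y is the line along which they close (so a half turn about z gives the same grasp; the last joint's range is limited). The gripper opens to 95 mm and grips with 3 to 60 N. Pads are 20 mm wide; open, the fingers measure 119 mm over their backs; the gripper's body (75 mm by 180 mm) begins 59 mm behind the grasp point.
Start: joints at [1.186, 0.491, 1.559, -0, 1.092, -0.106], TCP at [171.984, 600.89, 214.661] pointing down, gripper open.
Joint ranges: [-3.1, 3.1], [-0.84, 2.19], [0.05, 2.79], [-1.13, 4.28], [0.06, 2.93], [-2.69, 2.69]. Speed limits (rad/s): [2.22, 2.22, 2.79, 3.14, 3.14, 3.14].

### API

Orientations are given as [roll, pitch, yaw] about the fixed x, y, z axes, in that order (R = Rz(yaw) Ry(pitch) Rx(roll)).
In Python, from cell import env gives the robot as it stands.
- The arm moves only by the shell command python3 -m inch 'ROWS'. ROWS is JSON, a list of rows, each a list of 7 numbers: the turn, a rotation vector about the tool's x, y, z in rad, then the shift along the tool's x, y, z in cm, then the closure, from -1 (fully open) to 1 (shut). A call has 1 to 20 rows; each row shifts and turns the commanded pose from where the row before left it, along the tool's axes as they then stand; what a row does not reach is not made up. A row lasts 1/8 s, in which the tool goes at most 62.5 mm and 10.7 degrees, less where a joint would pass 70% of its speed; a pose out of reach is approached as far as the arm can. A call with a gripper value outside its range is refused whole. The fingers move at their own pace and stop on an object; the grip force is fixed at half the most. Time passes only in rows, so rows that do not move let the fingers close. It gives the time, the measured TCP pose, the force, the opening and the grip force at its end, in the units of the state.
- env.state(): the state, without advancing time (a new reading comes with each control period).
- env.read_camera(name): name is "scene" or "top"; returns a dict with "img" (384x512x3 uint8, red, green, blue), "depth" (384x512 float32, mm along the optical axis (not along the pixel's ray), 0 where there is no reading), "fx", "fy", "cx", "cy" (pixels), "D" ([k1, k2, p1, p2, k3] as OpenCV has them; the pictures are not rectified), "position" and "orientation" of the camera in the world. Camera axes: x right, y down, z forward; pixel columns grow to the right and rows downward; lengths in mm; the calibration is good to about 2 mm. A picture is of the moment at which its call begins.
- env.job_done(): hands the job in; it is judged then, once.
Trained networks look in a picture, given as the dict that the camera call returned (one of the last four; its "shot" number tells which), for a name from the list of things; names that differ only in an ending like _2 or _b are one class to them, and where a whole thing is asked for, a point or a joint stands for the part that bears it (a point fixed in the world has none). Each returns a list of dicts, best first, with "score" (0 to 1); they miss things now and then, are a little off and sometimes report something else, mostly with a low value. They report only what shows in the picture. A call takes as long as a camera call. They do not tell look-alikes from the thing itself.
- env.find_in(picture, target): "centre" ([x, y, z] in mm, in the coordinates of the camera as it stood for that picture, good to about 4 mm: the middle of the surface that is visible of it).
- env.trace(picture, target): "mask" (384x512 bool, what is visible of it).
The state is a dict: "t": time; "joints": joint angles; "qvel": joint speeds; "tau": joint torques, N m; "eef_pos": TCP position; "tcp_rot": TCP orientation; "ft_force": force on the tool from outside, world axes, zero at the start; "moment": the same for the moment, N m; "opening": opening from 0.0 (shut) to 1.0 (fully open); "grip_force": force on a finger pad.
Only numpy, scipy, OpenCV 4.12 (cv2) and the standard library are available. Lean on these libraries where they do the work, as an engineer would, in place of code of your own. Each camera call takes 0.05 s, during which the arm holds its last target. There are 200 camera calls.

### The job

I am fitting the loose green drawer front (the one with the brass pull) to the open plywood drawer unit. Hold the front upright against the drawer box, clear of the worktop, pull facing out, centred across the box and with its lower edge level with the box's underside, so that the drawer is shut and pressed with a steady push of about 12 N, which sinks the sprung rails roughly half way; never shove it hard. Finish while still gripping and pressing it there, so that I can drive the screws from inside, and leave the bowl, jar and screwdriver alone.

Things in the scene. Friction and masses are not known exactly. Their poses are not given: they have to be found in the camera images.
- front: Loose dark green wooden drawer front standing upright on the worktop: 20 mm thick (x), 160 mm wide (y), 110 mm tall (z), 0.2 to 0.4 kg. Origin: centre of its underside. -x is the outer face, with the brass pull; +x the plain back face (10 mm from the origin), to go against the drawer box. The top 50 mm is bare on both faces and can be pinched from above.
- front_pull (a point): Middle of the brass bar pull on the outer face of the front: a bar 8 mm thick and 90 mm long across the panel, 36 mm out from the panel's mid-plane (-x), 45 mm above its lower edge.
- carcass: Plywood drawer unit without its top, fixed to the worktop: 240 mm deep (x), 200 mm wide (y), 130 mm tall, walls 15 mm, open above and in front. Origin: centre of its underside; its front faces its own -x, the drawer shuts towards its own +x. Its front edges are at x = -120 mm.
- drawer: Pale open-topped wooden drawer box, 200 mm deep, 150 wide, 65 tall, without a front. Origin: centre of its front face's lower edge, 30 mm above the worktop; axes as carcass, box from x = 0 to +200 mm. Slides along x (1.5 N friction), starts 35 to 80 mm out. Run home, its face is at carcass x = -144 mm, 24 mm proud of the front edges; pressed further it takes the sprung rails along.
- rails (a joint): How far the sprung rails that carry the drawer are sunk into the unit, in m: 0 at rest, growing to 0.022 at their hard stop. They move only after the drawer has run home. Push needed: 4 N to start, then 0.8 N per mm, so 0.010 is 12 N and the hard stop comes at 21.6 N.
- bowl: Bystander: cream bowl, 130 mm across, 60 mm tall, on the worktop to one side (the front stands on the other). Origin: centre of its underside.
- jar: Bystander: amber jar with a brass lid, 68 mm across, 120 mm tall. Origin: centre of its underside.
- screwdriver: Bystander: screwdriver lying on the worktop beside the drawer unit, along its own x, about 200 mm long.
Not all that is in view belongs to the job. Several things look just like the front: the one meant starts nearest to the robot's base.

How it is judged (in metres and radians):
At the end, for the whole second after the job is handed in: The gripper is still holding the front, still, against the shut drawer, pressing it with 7 to 17 N (rails sunk 3 to 18 mm); the front is off the worktop, centred on the box within 8 mm, its lower edge within 8 mm of the box's underside, upright and square to it within 0.09 rad, pull outward (contact force between front and drawer between 7 and 17 N and value of joint rails between 0.003 and 0.018 m and x of drawer in the frame of carcass above -0.143 m and y of front in the frame of drawer between -0.008 and 0.008 m and z of front in the frame of drawer between -0.008 and 0.008 m and x of front_pull in the frame of drawer below -0.03 m and angle between the x axis of front and the x axis of drawer, either way round below 0.09 rad and angle between front's own z axis and vertical below 0.09 rad and contact force between front and the fingers above 3 N and linear speed of front below 0.01 m/s and velocity of joint rails between -0.005 and 0.005 m/s); the arm keeps its last pose, push and grip.
It fails at once if the front is shoved against the drawer with more than 35 N (contact force between front and drawer above 35 N).
It fails at once if the bowl is moved more than 30 mm (distance of bowl from where it was at the start of the episode above 0.03 m).
It fails at once if the jar is moved more than 30 mm (distance of jar from where it was at the start of the episode above 0.03 m).
It fails at once if the screwdriver is moved more than 30 mm (distance of screwdriver from where it was at the start of the episode above 0.03 m).
It also fails if it takes over 45 s, if anything falls off the work surface, if the arm or the gripper's body presses on something with over 40 N, if the wrist force passes 120 N, or if a joint passes its speed limit or range.

## Working session

There is one attempt and no reset: what is moved stays moved. The work goes in short steps, Python scripts to look and compute and a shell command to move; the robot and the scene stay as the last step left them, time stands still between calls to the robot, and variables do not carry over. Pictures are saved under pics/ and viewed, at most 10 in all, crops included, and the job is handed in when it is done.

```bash
mkdir -p pics
cat > h.py <<'E'
import numpy as np, cv2
from cell import env
from scipy.spatial.transform import Rotation as R
def pose(p):
    o=np.array(p["orientation"],float)
    Rm=o if o.shape==(3,3) else R.from_euler('xyz',o).as_matrix()
    return Rm,np.array(p["position"],float)
def cloud(p,mask):
    v,u=np.nonzero(mask&(p["depth"]>0)); z=p["depth"][v,u]
    K=np.array([[p["fx"],0,p["cx"]],[0,p["fy"],p["cy"]],[0,0,1.]])
    n=cv2.undistortPoints(np.c_[u,v].astype(np.float64)[:,None],K,np.array(p["D"],float))[:,0]
    Rm,t=pose(p); return (np.c_[n*z[:,None],z])@Rm.T+t
def save(p,n): cv2.imwrite("pics/"+n,p["img"][:,:,::-1])
E
python3 - <<'E'
from h import *
print(env.state())
for c in ("scene","top"):
    p=env.read_camera(c); save(p,c+".png"); print(c,p["orientation"],p["position"],p["fx"])
    Rm,t=pose(p)
    for n in ("front","front_pull","carcass","drawer","bowl","jar","screwdriver"):
        for d in env.find_in(p,n): print(n,round(d["score"],2),np.round(Rm@np.array(d["centre"])+t))
E
```

```text
{'t': 0.0, 'joints': array([ 1.18641289e+00,  4.91582060e-01,  1.55945068e+00,  1.75942218e-05,
        1.09168038e+00, -1.05574241e-01]), 'qvel': array([ 4.84932059e-04,  7.33618396e-04,  4.67545174e-06,  4.67107851e-04,
       -2.09659515e-03, -9.38374643e-04]), 'tau': array([ 7.42523662e-04, -6.12652087e+01, -2.58174384e+01,  6.93070795e-02,
        4.83086240e-02, -6.69045517e-05]), 'eef_pos': array([171.87552228, 600.65440658, 214.04733945]), 'tcp_rot': array([-3.14048007e+00, -1.33590082e-04,  2.86277526e+00]), 'ft_force': array([-1.04726014, -0.32143336,  0.00668662]), 'moment': array([ 0.03306504, -0.00787873,  0.00438397]), 'grip_force': 0.0, 'opening': 0.9992053948467287}
scene [-2.44005663  0.01448445  2.56563203] [1037.9300675   811.56069914 1025.10751063] 368.2388432524209
front 0.94 [415. 502.  87.]
front 0.66 [452. 286.  77.]
front 0.56 [662. 572. 108.]
front_pull 0.76 [420. 507.  88.]
front_pull 0.71 [451. 292.  68.]
front_pull 0.59 [661. 575. 110.]
carcass 0.89 [743.   4.  73.]
drawer 0.8 [637. -11.  59.]
bowl 0.69 [ 459. -328.   36.]
jar 0.84 [ 626. -314.   79.]
screwdriver 0.68 [662. 310.  20.]
screwdriver 0.28 [450. 291.  71.]
top [-2.95227559e+00 -2.20913159e-03 -1.56026831e+00] [ 375.89267128   97.62559587 1306.78796383] 409.0250720924555
front 0.93 [646. 554.  85.]
front 0.84 [436. 279. 108.]
front 0.6 [402. 481.  83.]
front_pull 0.93 [436. 283. 109.]
front_pull 0.75 [689.  14.  41.]
front_pull 0.66 [401. 486.  87.]
front_pull 0.55 [641. 560.  84.]
front_pull 0.44 [746.   2.  59.]
carcass 0.62 [744.   0.  59.]
drawer 0.91 [678.  16.  42.]
bowl 0.73 [ 468. -316.   24.]
jar 0.66 [ 618. -323.  112.]
screwdriver 0.69 [655. 305.  26.]
```

View pics/scene.png

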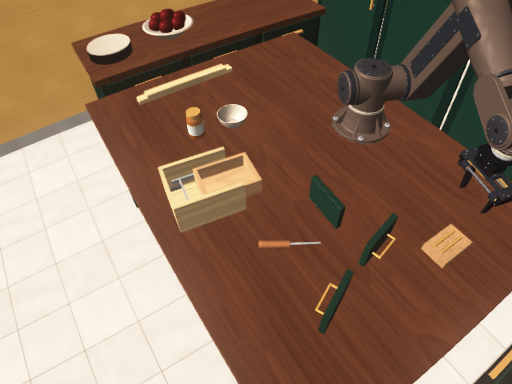

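View pics/top.png

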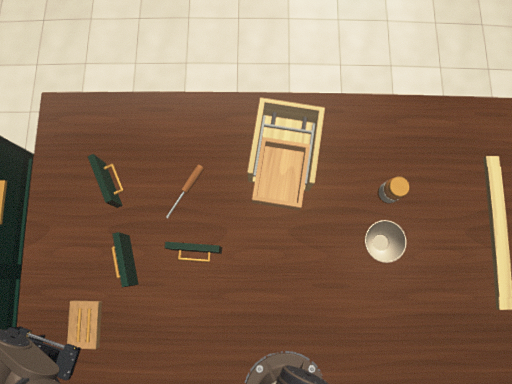

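The scene view shows the drawer unit at (210,185). There are three green fronts, at (326,200), (378,240) and (336,300). The top view shows the same ones at (193,246), (125,260) and (105,180). The one at (193,246) is nearest the base, and its pull faces the robot.

```bash
cat > m.py <<'E'
from h import *
def rect(q):
    (c,s,a)=cv2.minAreaRect(q[:,:2].astype(np.float32)); return np.round(c,1),np.round(s,1),round(a,2)
def near(p,name,xy):
    best=None
    for d in env.trace(p,name):
        q=cloud(p,d["mask"]); e=np.linalg.norm(np.median(q[:,:2],0)-xy)
        if best is None or e<best[0]: best=(e,q)
    return best[1]
E
python3 - <<'E'
from m import *
for c in ("top","scene"):
    p=env.read_camera(c); print(c)
    for n,xy,b in (("front",(440,282),(95,125)),("drawer",(650,0),(82,105)),("carcass",(744,2),(118,142))):
        q=near(p,n,np.array(xy)); h=np.histogram(q[:,2],bins=np.arange(-10,160,10))[0]
        print(n,len(q),h)
        s=q[(q[:,2]>b[0])&(q[:,2]<b[1])]
        if len(s)>20: print("  rect",rect(s),"zmed",np.median(s[:,2]).round(1),"n",len(s))
    # panel vs pull in top third
    a=cloud(p,np.ones((384,512),bool)); np.save(c+".npy",a)
    s=a[(abs(a[:,0]-440)<60)&(abs(a[:,1]-285)<110)&(a[:,2]>95)&(a[:,2]<125)]
    print("front raw",len(s),rect(s),np.median(s[:,2]))
    s=a[(abs(a[:,0]-740)<160)&(abs(a[:,1])<150)&(a[:,2]>122)&(a[:,2]<140)]
    print("carcass raw",len(s),rect(s),np.median(s[:,2]))
    t=a[(abs(a[:,0]-500)<40)&(abs(a[:,1]-50)<50)]; print("table z",np.median(t[:,2]))
E
```

```text
top
front 368 [  0   0   1   2   0  22   8   3   1   2   5 131 193   0   0   0]
  rect (array([439.3, 277.7]), array([158.8,  18.1]), 87.9) zmed 110.5 n 328
drawer 3271 [   2    3    0    5  268 1826   81   75   86   93  805   27    0    0
    0    0]
  rect (array([673.9,  16. ]), array([150.4, 201.6]), 81.47) zmed 95.4 n 902
carcass 6646 [  35   47  249  609  320 1901  252  604  190  205  931  139   97  432
  635    0]
  rect (array([764.1,   2. ]), array([201. , 240.8]), 81.15) zmed 130.6 n 1083
front raw 393 (array([441.3, 279.1]), array([161.5,  20.4]), 86.85) 110.31324623248702
carcass raw 1045 (array([764.1,   1.9]), array([201. , 240.8]), 81.15) 130.69238770073684
table z 0.6449471274403322
scene
front 1058 [ 52  71  67  70  76  59  72  80  71  69  78 212  81   0   0   0]
  rect (array([440.8, 281.1]), array([164.5,  24. ]), 86.77) zmed 108.5 n 333
drawer 1891 [  3   1   4   5 240 629 142 156 147 166 386   1   1   7   3   0]
  rect (array([669.3,  20.4]), array([154.3, 201.6]), 81.38) zmed 93.0 n 528
carcass 5719 [  6 112 376 287 405 801 356 446 344 422 690 290 282 655 247   0]
  rect (array([761.3,   4.2]), array([208.1, 241.9]), 81.26) zmed 128.5 n 967
front raw 338 (array([440.5, 281.2]), array([164.5,  24.6]), 86.77) 108.45120235099296
carcass raw 851 (array([761.3,   3.9]), array([206.9, 242.6]), 81.03) 128.8088563660766
table z -0.7964546040700498
```

```bash
python3 -m inch '[[0,0,0.168,0,0,0,-1],[0,0,0.168,0,0,0,-1],[0,0,0.168,0,0,0,-1],[0,0,0.168,0,0,0,-1],[0,0,0.168,0,0,0,-1],[0,0,0.168,0,0,0,-1],[0,0,0.168,0,0,0,-1],[0,0,0.168,0,0,0,-1],[0,0,0,0,0,0,-1],[0,0,0,0,0,0,-1]]'
cat > go.py <<'E'
import sys; from h import *
g=np.array([float(a) for a in sys.argv[1:4]]); yaw=np.radians(float(sys.argv[4]))
s=env.state(); M=R.from_euler('xyz',s["tcp_rot"]); G=R.from_euler('xyz',[np.pi,0,yaw])
print("t",s["t"],"pos",s["eef_pos"].round(1),"rot deg",np.degrees(s["tcp_rot"]).round(2))
print("shift cm (current axes)",((M.inv().apply(g-s["eef_pos"]))/10).round(2),"turn",(M.inv()*G).as_rotvec().round(4),"F",s["ft_force"].round(2),"grip",s["grip_force"],s["opening"])
E
python3 go.py 440.5 279.7 180 87
```

```text
t: 2.45
eef_pos: [172.0, 600.9, 214.7]
tcp_rot: [3.142, -0.0, 1.522]
ft_force: [-0.7, -0.4, -0.4]
opening: 1.002
grip_force: 0.0
t 2.45 pos [172.  600.9 214.7] rot deg [ 1.800e+02 -1.000e-02  8.723e+01]
shift cm (current axes) [-30.78  28.37   3.47] turn [ 0.0001 -0.0001  0.004 ] F [-0.72 -0.38 -0.36] grip 0.0 1.0023672364227383
```

```bash
python3 -m inch '[[0,0,0.004,-3.85,3.55,0.4,-1],[0,0,0,-3.85,3.55,0.4,-1],[0,0,0,-3.85,3.55,0.4,-1],[0,0,0,-3.85,3.55,0.4,-1],[0,0,0,-3.85,3.55,0.4,-1],[0,0,0,-3.85,3.55,0.4,-1],[0,0,0,-3.85,3.55,0.4,-1],[0,0,0,-3.85,3.55,0.4,-1],[0,0,0,0,0,0,-1],[0,0,0,0,0,0,-1],[0,0,0,0,0,0,-1]]'
python3 go.py 440.5 279.7 70 87
python3 - <<'E'
from m import *
p=env.read_camera("scene"); save(p,"s2.png")
E
```

```text
t: 3.82
eef_pos: [437.8, 278.5, 182.8]
tcp_rot: [3.142, -0.0, 1.517]
ft_force: [-0.1, -0.0, -0.1]
opening: 0.997
grip_force: 0.0
t 3.825 pos [437.8 278.5 182.8] rot deg [ 1.800e+02 -1.000e-02  8.692e+01]
shift cm (current axes) [ 0.14  0.26 11.28] turn [ 0.     -0.0002 -0.0015] F [-0.08 -0.04 -0.12] grip 0.0 0.9967694833258052
```

View pics/s2.png

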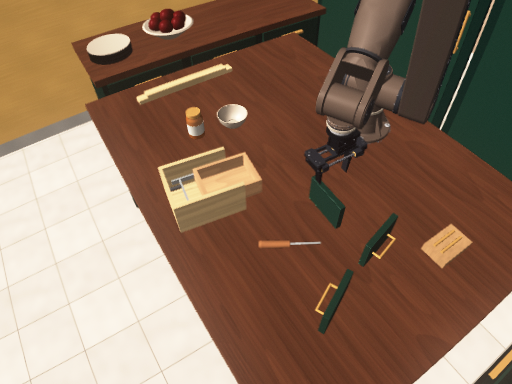

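The open gripper straddles the near front at about (328,190), lined up with it.

```bash
python3 -m inch '[[0,0,0,0.14,0.26,3,-1],[0,0,0,0,0,3,-1],[0,0,0,0,0,3,-1],[0,0,0,0,0,2.28,-1],[0,0,0,0,0,0,-1],[0,0,0,0,0,0,1],[0,0,0,0,0,0,1],[0,0,0,0,0,0,1],[0,0,0,0,0,0,1],[0,0,0,0,0,0,1],[0,0,0,0,0,0,1],[0,0,0,0,0,0,1],[0,0,0,0,0,0,1]]'
```

```text
t: 5.5
eef_pos: [441.0, 278.8, 69.8]
tcp_rot: [-3.141, 0.0, 1.515]
ft_force: [-3.9, -0.1, -1.2]
opening: 0.216
grip_force: 9.0
```

```bash
python3 -m inch '[[0,0,0,0,0,0,1],[0,0,0,0,0,0,1],[0,0,0,0,0,0,1],[0,0,0,0,0,-1,1],[0,0,0,0,0,-2,1],[0,0,0,0,0,-2,1],[0,0,0,0,0,0,1],[0,0,0,0,0,0,1],[0,0,0,0,0,0,1]]'
cat > fr.py <<'E'
from m import *
s=env.state(); e=s["eef_pos"]; print("t",s["t"],e.round(1),np.degrees(s["tcp_rot"]).round(2),"F",s["ft_force"].round(2),s["grip_force"])
for c in ("top","scene"):
    p=env.read_camera(c)
    q=near(p,"front",e[:2]); print(c,len(q),"z range",np.percentile(q[:,2],[1,50,99]).round(1))
    w=q[q[:,2]>e[2]-10]; print("  top rect",rect(w),np.median(w[:,2]).round(1))
    if c=="scene":
        # back face plane
        for k in range(3):
            m=q.mean(0); n=np.linalg.svd(q-m)[2][2]; n*=np.sign(n[0]); d=abs((q-m)@n); q=q[d<4]
        print("  plane n",n.round(3),"yaw",np.degrees(np.arctan2(n[1],n[0])).round(2),"tilt",np.degrees(np.arcsin(n[2])).round(2),"mean",m.round(1),len(q))
        t=np.array([-n[1],n[0]]); u=q[:,:2]@t/np.hypot(*t); a=np.percentile(u,[0.5,99.5]); print("  along",a.round(1),a.mean().round(1),"tcp along",(e[:2]@t/np.hypot(*t)).round(1))
    save(p,"f_%s_%.1f.png"%(c,s["t"]))
E
python3 fr.py
```

```text
t: 6.62
eef_pos: [440.8, 278.7, 119.2]
tcp_rot: [-3.141, 0.0, 1.515]
ft_force: [-0.4, -0.4, -3.1]
opening: 0.207
grip_force: 30.0
t 6.625 [440.8 278.7 119.2] [-1.7994e+02  3.0000e-02  8.6790e+01] F [-0.36 -0.4  -3.08] 29.99956727027893
top 1009 z range [-1.000e-01  8.380e+01  1.147e+02]
  top rect (array([401.4, 488.4]), array([158.4,  21.5]), 14.13) 111.2
scene 725 z range [ 51.7 107.4 162. ]
  top rect (array([464.7, 317.1]), array([ 92.4, 102. ]), 30.66) 144.9
  plane n [ 0.999 -0.04   0.001] yaw -2.32 tilt 0.08 mean [452.6 302.1 103. ] 508
  along [222.  378.5] 300.3 tcp along 296.3
```

```bash
python3 -m inch '[[0,0,0.05,0,0,0,1],[0,0,0.047,0,0,0,1],[0,0,0,0,0,0,1],[0,0,0,0,0,0,1]]'; python3 go.py 541.8 36 100 81.25
```

```text
t: 7.32
eef_pos: [441.1, 278.9, 119.7]
tcp_rot: [-3.141, 0.0, 1.419]
ft_force: [0.2, 0.5, -1.8]
opening: 0.205
grip_force: 30.0
t 7.325 pos [441.1 278.9 119.7] rot deg [-179.99    0.     81.29]
shift cm (current axes) [-22.48  13.63   1.97] turn [-0.0001  0.      0.0007] F [ 0.19  0.46 -1.8 ] grip 29.999575316905975 0.20486522674420035
```

```bash
python3 -m inch '[[0,0,0,-1.5,0.9,0,1],[0,0,0,-3,1.8,0,1],[0,0,0,-3,1.8,0,1],[0,0,0,-3,1.8,0,1],[0,0,0,-3,1.8,0.4,1],[0,0,0,-3,1.8,0.4,1],[0,0,0,-3,1.8,0.4,1],[0,0,0,-2,1.2,0.4,1],[0,0,0,-1,0.75,0.37,1],[0,0,0,0,0,0,1],[0,0,0,0,0,0,1],[0,0,0,0,0,0,1],[0,0,0,0,0,0,1]]'; python3 go.py 541.8 36 100 81.25; python3 fr.py
python3 - <<'E'
from m import *
for c in ("top","scene"):
    p=env.read_camera(c); q=near(p,"drawer",np.array([650,10])); s=q[(q[:,2]>82)&(q[:,2]<105)]
    print(c,rect(s),np.median(s[:,2]))
E
```

```text
t: 8.95
eef_pos: [541.6, 36.2, 100.3]
tcp_rot: [3.141, -0.0, 1.419]
ft_force: [0.2, 0.9, -2.5]
opening: 0.208
grip_force: 30.0
t 8.95 pos [541.6  36.2 100.3] rot deg [ 1.7999e+02 -1.0000e-02  8.1280e+01]
shift cm (current axes) [-0.02  0.02  0.03] turn [ 0.0002 -0.0001  0.0006] F [ 0.21  0.89 -2.46] grip 29.999613761901855 0.20834128045000852
t 8.95 [541.6  36.2 100.3] [ 1.7999e+02 -1.0000e-02  8.1280e+01] F [ 0.21  0.89 -2.46] 29.999613761901855
top 922 z range [  0.8  89.8 115.7]
  top rect (array([401.4, 488.3]), array([156.4,  21.6]), 14.0) 109.5
scene 534 z range [ -2.2  90.4 143.3]
  top rect (array([546.9,  43.4]), array([155. ,  41.9]), 76.93) 128.7
  plane n [ 0.989 -0.136 -0.06 ] yaw -7.83 tilt -3.45 mean [553.3  97.4 106. ] 85
  along [116.4 194.3] 155.4 tcp along 109.7
top (array([714.3,   9.2]), array([147.9, 117.1]), 81.92) 95.52558864869934
scene (array([668.1,  14.3]), array([153.9, 216.2]), 74.1) 92.94844301973001
```

Run:
```python
import cv2
a=cv2.imread("pics/f_scene_8.9.png") if __import__("os").path.exists("pics/f_scene_8.9.png") else cv2.imread("pics/f_scene_8.90.png")
import glob; print(glob.glob("pics/*"))
a=cv2.imread(sorted(glob.glob("pics/f_scene_[89]*"))[0]); cv2.imwrite("pics/c1.png",cv2.resize(a[90:270,130:370],None,fx=3,fy=3))
```

```text
['pics/f_top_6.6.png', 'pics/top.png', 'pics/f_scene_6.6.png', 'pics/f_scene_8.9.png', 'pics/scene.png', 'pics/s2.png', 'pics/f_top_8.9.png']
```

View pics/c1.png

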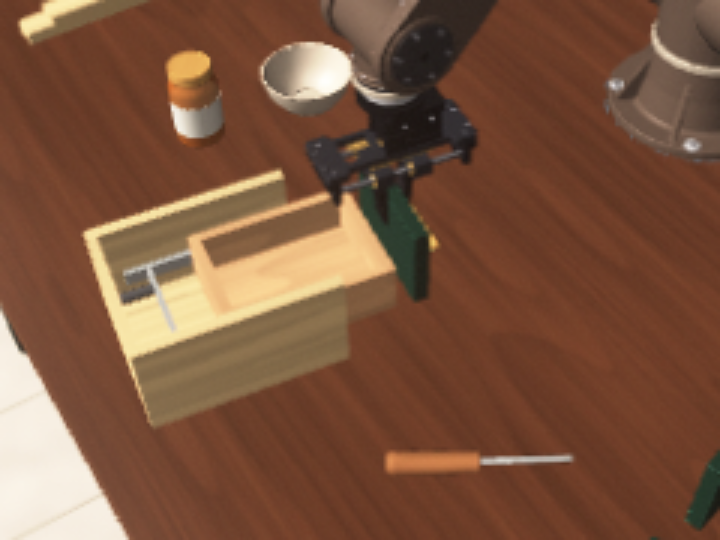

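The front is upright just ahead of the drawer box (crop, front at (400,240), drawer face at (370,240)), with the pull outward. I'll check the side overhang before pushing.

```bash
cat > lat.py <<'E'
from h import *
th=np.radians(-8.75); X=np.array([np.cos(th),np.sin(th)]); Y=np.array([-X[1],X[0]])
s=env.state(); e=s["eef_pos"]; ea,el=e[:2]@X,e[:2]@Y; print("t",s["t"],"tcp ax/lat",ea.round(1),el.round(1),"z",e[2].round(1),"F",s["ft_force"].round(2),"F axial",(s["ft_force"][:2]@X).round(2))
for c in ("scene","top"):
    p=env.read_camera(c); im=p["img"].astype(int); ok=p["depth"]>0
    q=cloud(p,ok); col=im[ok]; a=q[:,:2]@X; l=q[:,:2]@Y; z=q[:,2]
    r,g,b=col.T; green=(g>r+3)&(r<70)&(abs(a-ea)<25)&(abs(l-el)<100)&(z>15)&(z<160)
    wood=(r>b+40)&(r>110)&(a>ea+12)&(a<ea+150)&(abs(l-el)<78+6)&(z>80)&(z<100)
    print(c,"green n",green.sum(),"lat",np.percentile(l[green],[0,1,99,100]).round(1),"z",np.percentile(z[green],[0,2,98,100]).round(1),"ax",np.percentile(a[green],[2,50,98]).round(1))
    if wood.sum(): print("   drawer rim n",wood.sum(),"lat",np.percentile(l[wood],[0,1,99,100]).round(1),"z med",np.median(z[wood]).round(1),"ax min",a[wood].min().round(1))
    up=green&(abs(l-el)>25)&(z>e[2]+10)
    if up.sum()>10: print("   top strips",[(int(m.sum()),np.median(a[m]).round(1),np.median(z[m]).round(1)) for m in (up&(l<el),up&(l>el)) if m.sum()])
E
python3 lat.py
```

```text
t 9.35 tcp ax/lat 530.0 117.7 z 100.1 F [ 0.26 -1.18 -2.12] F axial 0.44
scene green n 359 lat [ 40.3  45.7 201.2 202.7] z [ 35.3  41.3 142.3 151.6] ax [523.8 538.1 539.9]
   drawer rim n 388 lat [ 33.7  34.5 198.3 199.2] z med 92.6 ax min 558.2
   top strips [(1, np.float64(538.7), np.float64(111.4)), (102, np.float64(536.8), np.float64(138.2))]
top green n 21 lat [186.  186.1 196.2 196.3] z [133.2 134.2 143.1 143.3] ax [523.2 530.8 539.1]
   drawer rim n 91 lat [ 43.6  43.7 193.2 193.2] z med 95.6 ax min 562.9
   top strips [(21, np.float64(530.8), np.float64(140.9))]
```

```bash
python3 -m inch '[[0,0,0,0,0.7,0,1],[0,0,0,0,0.7,0,1],[0,0,0,0,0.5,0,1],[0,0,0,0,0.4,0,1],[0,0,0,0,0.5,0,1],[0,0,0,0,0.6,0,1],[0,0,0,0,0.6,0,1],[0,0,0,0,0.6,0,1],[0,0,0,0,0.6,0,1],[0,0,0,0,0.5,0,1],[0,0,0,0,0.4,0,1],[0,0,0,0,0.3,0,1],[0,0,0,0,0,0,1],[0,0,0,0,0,0,1]]'; python3 lat.py
```

```text
t: 11.2
eef_pos: [605.2, 25.9, 100.3]
tcp_rot: [3.141, -0.0, 1.418]
ft_force: [-0.1, 0.6, -2.0]
opening: 0.208
grip_force: 30.0
t 11.2 tcp ax/lat 594.2 117.7 z 100.3 F [-0.09  0.62 -2.04] F axial -0.18
scene green n 164 lat [ 72.  110.8 200.1 201.4] z [ 44.1  98.  142.7 144.1] ax [585.5 600.  603.7]
   drawer rim n 327 lat [ 33.7  33.8 196.5 198.8] z med 92.7 ax min 606.4
   top strips [(98, np.float64(599.7), np.float64(138.9))]
top green n 27 lat [181.6 181.7 196.2 196.4] z [137.8 138.6 144.8 145. ] ax [587.3 594.  602.6]
   drawer rim n 42 lat [ 43.   44.5 193.3 193.4] z med 96.1 ax min 618.8
   top strips [(27, np.float64(594.0), np.float64(141.7))]
```

```bash
python3 -m inch '[[0,0,0,0,0.2,0,1],[0,0,0,0,0.2,0,1],[0,0,0,0,0.2,0,1],[0,0,0,0,0,0,1],[0,0,0,0,0,0,1],[0,0,0,0,0,0,1]]'; python3 lat.py|head -1;  python3 -m inch '[[0,0,0,0,0.15,0,1],[0,0,0,0,0.15,0,1],[0,0,0,0,0,0,1],[0,0,0,0,0,0,1],[0,0,0,0,0,0,1]]';python3 lat.py|head -1
```

```text
t: 12.05
eef_pos: [610.4, 25.1, 100.0]
tcp_rot: [-3.14, -0.0, 1.418]
ft_force: [-4.6, 0.3, -0.5]
opening: 0.21
grip_force: 30.0
t 12.05 tcp ax/lat 599.5 117.7 z 100.0 F [-4.57  0.35 -0.45] F axial -4.57
t: 12.78
eef_pos: [613.0, 24.8, 100.0]
tcp_rot: [-3.139, 0.0, 1.418]
ft_force: [-7.3, 1.8, 1.7]
opening: 0.211
grip_force: 30.0
t 12.775 tcp ax/lat 602.1 117.7 z 100.0 F [-7.3   1.82  1.68] F axial -7.49
```

```bash
python3 -m inch '[[0,0,0,0,0.15,0,1],[0,0,0,0,0.15,0,1],[0,0,0,0,0.15,0,1],[0,0,0,0,0.1,0,1],[0,0,0,0,0,0,1],[0,0,0,0,0,0,1],[0,0,0,0,0,0,1],[0,0,0,0,0,0,1],[0,0,0,0,0,0,1]]'; python3 lat.py
```

```text
t: 14.0
eef_pos: [617.7, 24.0, 100.0]
tcp_rot: [-3.138, 0.0, 1.418]
ft_force: [-10.5, 0.7, 3.8]
opening: 0.208
grip_force: 30.0
t 14.0 tcp ax/lat 606.8 117.7 z 100.0 F [-10.48   0.66   3.78] F axial -10.46
scene green n 161 lat [105.6 109.8 199.3 200.5] z [ 37.9 100.5 143.5 151.2] ax [597.7 612.6 616.5]
   drawer rim n 303 lat [ 33.8  33.9 177.6 195.8] z med 92.2 ax min 619.1
   top strips [(99, np.float64(611.5), np.float64(138.8))]
top green n 28 lat [182.  182.2 195.9 196.1] z [136.5 136.7 145.5 145.8] ax [600.4 608.5 615.3]
   drawer rim n 34 lat [ 54.8  96.7 193.2 193.3] z med 95.7 ax min 632.2
   top strips [(28, np.float64(608.5), np.float64(141.8))]
```

Run:
```python
from h import *
th=np.radians(-8.75); X=np.array([np.cos(th),np.sin(th)]); Y=np.array([-X[1],X[0]])
e=env.state()["eef_pos"]; ea,el=e[:2]@X,e[:2]@Y
for k in range(2):
    p=env.read_camera("scene"); im=p["img"].astype(int); ok=p["depth"]>0
    q=cloud(p,ok); r,g,b=im[ok].T; a=q[:,:2]@X; l=q[:,:2]@Y; z=q[:,2]
    m=(r<80)&(g>r)&(l>el+72)&(l<el+90)&(abs(a-ea)<25)&(z>25)&(z<145)
    for lo in range(30,140,12):
        w=m&(z>=lo)&(z<lo+12)
        if w.sum()>2: print(lo,w.sum(),np.percentile(a[w],[5,50,95]).round(1))
img=p["img"][130:250,190:310,::-1]; cv2.imwrite("pics/c2.png",cv2.resize(img,None,fx=5,fy=5,interpolation=cv2.INTER_CUBIC))
```

```text
90 4 [614.4 614.9 615.6]
102 4 [614.2 614.8 615.1]
114 4 [614.4 614.6 615. ]
126 5 [603.6 615.  615.6]
138 8 [601.6 608.8 613.5]
102 5 [614.4 615.5 616.4]
114 5 [614.  614.5 615.4]
126 5 [601.7 615.  615.7]
138 8 [603.  610.2 613.5]
```

View pics/c2.png

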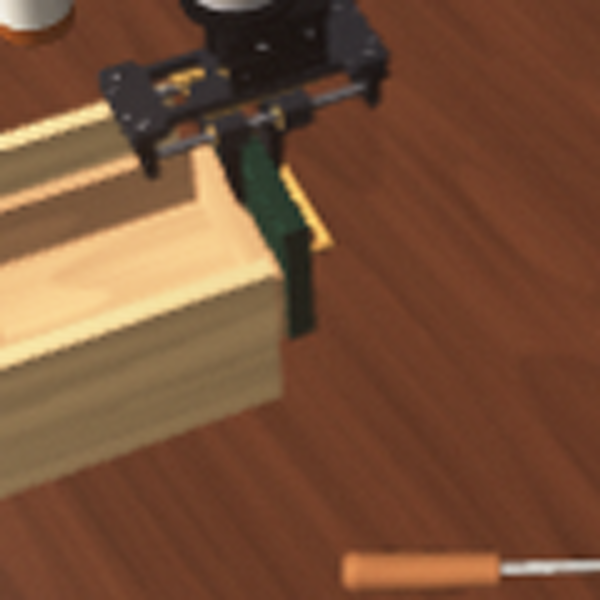

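The back face stays at the same depth from z = 90 to 130, so the front is upright. In the crop it sits flush on the drawer at (290,270), gripped, with the pull outward. I'll give it a slight nudge, let it settle and hand in.

```bash
python3 -m inch '[[0,0,0,0,0.1,0,1],[0,0,0,0,0,0,1],[0,0,0,0,0,0,1],[0,0,0,0,0,0,1],[0,0,0,0,0,0,1],[0,0,0,0,0,0,1],[0,0,0,0,0,0,1],[0,0,0,0,0,0,1]]'
python3 - <<'E'
from cell import env
s=env.state(); f=s["ft_force"]; print(f,s["grip_force"],s["tcp_rot"])
if 9<abs(f[0])<14.5: print(env.job_done())
E
```

```text
t: 15.2
eef_pos: [618.5, 23.9, 100.0]
tcp_rot: [-3.137, 0.0, 1.418]
ft_force: [-11.3, 0.8, 4.6]
opening: 0.209
grip_force: 30.0
[-11.3224202    0.84499918   4.6145105 ] 30.002415776252747 [-3.13737975e+00  1.53666099e-04  1.41794956e+00]
the job is handed in; nothing more can be done
None
```

I handed the job in with the front still gripped and pressed against the shut drawer at about 11 N: upright, centred to about 2 mm, lower edge level with the box's underside and pull facing out. The bowl, jar and screwdriver were left alone; the system gave no pass or fail verdict.

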